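# Pack the fitted spice box on the pantry counter

## Task

Pack the spice box: stand the wide round jar in the round well, the square tin in the square well and the oblong tin in the oblong well, each flat on the bottom and set down rather than dropped, and press the corked vial upright into the dark foam cutout until it is fully home. Leave the narrow round jar and the six-sided tin standing where they are; they do not belong in the box.

Things in the scene. Friction and masses are not known exactly. Their poses are not given: they have to be found in the camera images.
- jar_wide: Wide round glass jar of brown spice with a flat silver lid, straight sides: 60 mm diameter, 70 mm high, about 160 g. Origin: centre of its underside; z up. Loose, standing upright on the table. 
- tin_square: Square steel tin with silver lid, 46 x 46 mm, 70 mm high, about 140 g. Origin: centre of its underside; z up. Loose, standing upright on the table. x and y square to its faces.
- tin_oblong: Oblong steel tin with silver lid, 64 mm long (x) by 34 mm wide (y), 70 mm high, about 140 g. Origin: centre of its underside; z up. Loose, standing upright on the table. 
- vial: Slim glass vial of brown spice with a small cork: body 32 mm diameter and 68 mm high (foot tapered to 25 mm over the lowest 9 mm), cork 20 mm diameter on top to 82 mm; about 90 g. Origin: centre of its underside; z up. Loose, standing upright on the table. 
- jar_narrow: Look-alike that does not belong in the box: narrow round glass jar with a flat silver lid, 44 mm diameter, 70 mm high. Origin: centre of its underside; z up. Loose, standing upright on the table. 
- tin_hex: Look-alike that does not belong in the box: six-sided steel tin with silver lid, 46 mm across flats, 53 mm across corners, 70 mm high. Origin: centre of its underside; z up. Loose, standing upright on the table. 
- well_round: Pale wooden insert with a round well 78 mm in diameter at its centre, 25 mm deep (floor 5 mm above its origin); a 94 x 94 mm block, 30 mm high, one of four, 2 by 2 (96 mm apart, same yaw, order varies), in a fixed dark wooden tray; its 6 mm walls stand 1 mm above the blocks. Origin: centre of its underside, 6 mm above the table; z up. 
- well_square: Pale wooden insert with a square well 64 x 64 mm at its centre, 25 mm deep (floor 5 mm above its origin), sides along its x and y; a 94 x 94 mm block, 30 mm high, one of four, 2 by 2 (96 mm apart, same yaw, order varies), in a fixed dark wooden tray; its 6 mm walls stand 1 mm above the blocks. Origin: centre of its underside, 6 mm above the table; z up. 
- well_oblong: Pale wooden insert with an oblong well 82 mm (along its x) by 52 mm (along its y) at its centre, 25 mm deep (floor 5 mm above its origin); a 94 x 94 mm block, 30 mm high, one of four, 2 by 2 (96 mm apart, same yaw, order varies), in a fixed dark wooden tray; its 6 mm walls stand 1 mm above the blocks. Origin: centre of its underside, 6 mm above the table; z up. 
- foam_nest: Dark grey foam block, size and place as well_round's, snug cutout for the vial at its centre: four springy faces 28 mm apart, bevelled to 38 mm at the mouth, 25 mm deep (hard floor 5 mm above its origin). The vial sinks only half in by its weight: a push of some 8 to 16 N seats it, and the foam then holds and centres it. Origin: centre of its underside, 6 mm above the table; z up. 

How it is judged:
At the end, for the whole second after the job is handed in: Wide jar, square tin, oblong tin upright on the floors of their own wells (4 mm in height, 15 mm off centre); vial upright, pressed home in the foam (4 mm, 8 mm); narrow jar and six-sided tin upright, within 20 mm of their starts; all at rest (upright: within 0.12 rad) (horizontal distance between jar_wide and well_round below 0.015 m and z of jar_wide in the frame of well_round between 0 and 0.009 m and angle between each of jar_wide, tin_square, tin_oblong, vial, jar_narrow, tin_hex's own z axis and vertical below 0.12 rad and linear speed of each of jar_wide, tin_square, tin_oblong, vial, jar_narrow, tin_hex below 0.02 m/s and horizontal distance between tin_square and well_square below 0.015 m and z of tin_square in the frame of well_square between 0 and 0.009 m and horizontal distance between tin_oblong and well_oblong below 0.015 m and z of tin_oblong in the frame of well_oblong between 0 and 0.009 m and horizontal distance between vial and foam_nest below 0.008 m and z of vial in the frame of foam_nest between 0 and 0.009 m and distance of each of jar_narrow, tin_hex from where it was at the start of the episode below 0.02 m); the robot touches nothing.
It fails at once if the narrow round jar is pushed or carried more than 20 mm from where it stood (distance of jar_narrow from where it was at the start of the episode above 0.02 m).
It fails at once if the six-sided tin is pushed or carried more than 20 mm from where it stood (distance of tin_hex from where it was at the start of the episode above 0.02 m).
It fails at once if the wide round jar is dropped into its well (faster than 0.7 m/s, a fall of over 25 mm) instead of being set down (horizontal distance between jar_wide and well_round below 0.025 m and z of jar_wide in the frame of well_round below 0.06 m and linear speed of jar_wide above 0.7 m/s).
It fails at once if the square tin is dropped into its well (faster than 0.7 m/s, a fall of over 25 mm) instead of being set down (horizontal distance between tin_square and well_square below 0.025 m and z of tin_square in the frame of well_square below 0.06 m and linear speed of tin_square above 0.7 m/s).
It fails at once if the oblong tin is dropped into its well (faster than 0.7 m/s, a fall of over 25 mm) instead of being set down (horizontal distance between tin_oblong and well_oblong below 0.025 m and z of tin_oblong in the frame of well_oblong below 0.06 m and linear speed of tin_oblong above 0.7 m/s).
It also fails if it takes over 109 s, if anything falls off the work surface, if the arm or the gripper's body presses on something with over 40 N, if the wrist force passes 120 N, or if a joint passes its speed limit or range.

## Robot

A 6-joint arm with a two-finger parallel gripper is mounted at the origin on the work surface. World frame = base frame: x ahead of the robot, y to its left, z up, the work surface at z = 0. Lengths are in m, angles in rad, forces in N, time in s.
With the tool pointing down it reaches from about 0.375 to 0.925 m from the base axis. Payload 5.7 kg.
Tool frame: the origin (TCP) lies on the mounting face of the last link; the fingertips stand 182 mm ahead of it and the grasp point (between the pads) lies 163 mm ahead of it; z points along the fingers, y is the direction in which the jaws open and shut (so a half turn about z gives the same grasp; the last joint's range is limited). The gripper opens to 88 mm and grips with 3 to 60 N. Pads are 20 mm wide; open, the fingers measure 115 mm over their backs; the gripper's body (75 mm by 178 mm) begins 61 mm behind the grasp point.
Start: joints at [-1.34, 0.359, 1.51, -0, 1.272, -0.115], TCP at [0.203, -0.564, 0.405] pointing down, gripper open.
Joint ranges: [-2.97, 2.97], [-1.01, 2.36], [0.21, 2.38], [-0.96, 4.11], [0.2, 2.71], [-2.98, 2.98]. Speed limits (rad/s): [2.39, 2.39, 3.14, 3.14, 3.14, 3.14].

## Interface

Orientations are given as a 3x3 rotation matrix whose columns are the frame's x, y, z axes.
In Python, from plant import * gives the robot as it stands. The module is installed in compiled form; this text tells all that it offers.
- The arm moves only by the tool apply_moves, never from a script. Its argument "deltas" is a list of rows, each an object of numbers: "claw": the finger opening in m, from 0 to 0.0878; "tx", "ty", "tz": the shift along the tool's x, y, z in m; "wx", "wy", "wz": the turn, a rotation vector about the tool's x, y, z in rad. A call has 1 to 20 rows; each row shifts and turns the commanded pose from where the row before left it, along the tool's axes as they then stand; what a row does not reach is not made up. A row lasts 1/8 s, in which the tool goes at most 62.5 mm and 10.7 degrees, less where a joint would pass 70% of its speed; a pose out of reach is approached as far as the arm can. A call is refused whole if a number of a shift passes 0.0625 or a number of a turn 0.188, either way. A call with a gripper value outside its range is refused whole. The fingers move at their own pace and stop on an object; "squeeze" is the grip in N (left out, the last holds). Time passes only in rows, so rows that do not move let the fingers close. It gives the time, the measured TCP pose, the force and the opening at its end, in the units of the state.
- state(): the state, without advancing time (a new reading comes with each control period).
- camera(name): name is "scene" or "top"; returns a dict with "frame" (420x560x3 uint8, red, green, blue), "camera_matrix" (3x3 intrinsics, pixels), "k1" (the pictures are not rectified: a ray, as slopes to the right and down, at radius r is drawn at 1 + k1 r^2 times it, then the intrinsics apply), "R" (3x3) and "t" (3): a world point X has camera coordinates R X + t. Camera axes: x right, y down, z forward; pixel columns grow to the right and rows downward; lengths in m; the calibration is good to about 2 mm. A picture is of the moment at which its call begins. There is no depth.
- sign_off(): hands the job in, once; it reports no verdict.
Trained networks look in a picture, given as the dict that the camera call returned (one of the last four; its "shot" number tells which), for a name from the list of things; names that differ only in an ending like _2 or _b are one class to them, and where a whole thing is asked for, a point or a joint stands for the part that bears it (a point fixed in the world has none). Each returns a list of dicts, best first, with "p" (0 to 1); they miss things now and then, are a little off and sometimes report something else, mostly with a low value. They report only what shows in the picture. A call takes as long as a camera call.
- look_for(query, picture): "at" ([column, row] in pixels, amid what is visible of it).
- regions_of(query, picture): "region" (420x560 bool, what is visible of it) and "at" ([column, row] in pixels, amid what is visible of it).
- landmark_of(query, picture): "at" ([column, row] in pixels: a listed point, or the origin of a listed thing).
The state is a dict: "time": time; "q": joint angles; "joint_vel": joint speeds; "joint_efforts": joint torques, N m; "eef_pos": TCP position; "orientation": TCP orientation; "force": force on the tool from outside, world axes, zero at the start; "moment": the same for the moment, N m; "finger_gap": finger opening in m.
Only numpy, scipy, OpenCV 4.12 (cv2) and the standard library are available. Lean on these libraries where they do the work, as an engineer would, in place of code of your own. Each camera call takes 0.05 s, during which the arm holds its last target. There are 200 camera calls.

## Working session

There is one attempt and no reset: what is moved stays moved. The work goes in short steps, Python scripts to look and compute and a tool call to move; the robot and the scene stay as the last step left them, time stands still between calls to the robot, and variables do not carry over. Pictures are saved under pics/ and viewed, about 12 in all and at most 16, crops included, and the job is handed in when it is done.

Besides the shell and the picture viewer there is one more tool, called after ">>>" by a JSON object that holds its "api" and its "payload", one argument or row to a line. apply_moves: Moves the arm, as the interface text tells. Its arguments: {"type":"object","properties":{"deltas":{"type":"array"},"squeeze":{"type":"number"}},"required":["deltas"]}

```bash
mkdir -p pics; ls; cat > h.py <<'E'
from plant import *
import numpy as np, cv2
def ray(c,px):
    K=np.array(c["camera_matrix"]);d=np.array([(px[0]-K[0,2])/K[0,0],(px[1]-K[1,2])/K[1,1]])
    s=d.copy()
    for _ in range(20): s=d/(1+c["k1"]*(s@s))
    R=np.array(c["R"]);return -R.T@np.array(c["t"]),R.T@np.array([s[0],s[1],1])
def onz(c,px,z):
    o,v=ray(c,px);return o+v*(z-o[2])/v[2]
def proj(c,X):
    X=np.atleast_2d(X);p=(np.array(c["R"])@X.T).T+np.array(c["t"]);s=p[:,:2]/p[:,2:]
    s=s*(1+c["k1"]*(s**2).sum(1,keepdims=True));K=np.array(c["camera_matrix"])
    return s*[K[0,0],K[1,1]]+[K[0,2],K[1,2]]
N=["jar_wide","tin_square","tin_oblong","vial","jar_narrow","tin_hex","well_round","well_square","well_oblong","foam_nest"]
E
python3 - <<'E'
from h import *
for n in("top","scene"):
    c=camera(n);cv2.imwrite(f"pics/{n}0.png",c["frame"][:,:,::-1])
    print(n,"cam at",np.round(ray(c,(280,210))[0],3))
    for k in N:
        z=0.036 if k in N[6:] else 0
        L=landmark_of(k,c)
        print(k,[(round(l["p"],2),np.round(l["at"],0).tolist(),np.round(onz(c,l["at"],0.006 if z else 0),3)[:2].tolist()) for l in L[:2]])
print(state())
E
```

```text
pics
top cam at [0.432 0.028 0.957]
jar_wide [(0.86, [276.0, 230.0], [0.463, 0.062])]
tin_square [(0.8, [260.0, 177.0], [0.585, 0.101]), (0.62, [215.0, 241.0], [0.435, 0.202])]
tin_oblong [(0.59, [212.0, 186.0], [0.563, 0.214]), (0.2, [156.0, 178.0], [0.582, 0.346])]
vial [(0.53, [215.0, 244.0], [0.428, 0.202])]
jar_narrow [(0.73, [151.0, 237.0], [0.442, 0.352])]
tin_hex [(0.81, [158.0, 176.0], [0.585, 0.341]), (0.52, [260.0, 179.0], [0.581, 0.101])]
well_round [(0.71, [349.0, 224.0], [0.478, -0.106])]
well_square [(0.85, [395.0, 225.0], [0.478, -0.209])]
well_oblong [(0.64, [394.0, 187.0], [0.565, -0.207])]
foam_nest [(0.74, [356.0, 185.0], [0.569, -0.121])]
scene cam at [ 1.01  -0.295  0.818]
jar_wide [(0.65, [415.0, 178.0], [0.58, 0.349]), (0.55, [163.0, 265.0], [0.468, -0.202])]
tin_square [(0.65, [323.0, 232.0], [0.58, 0.096])]
tin_oblong [(0.83, [358.0, 201.0], [0.558, 0.207]), (0.42, [229.0, 278.0], [0.564, -0.111])]
vial [(0.77, [318.0, 163.0], [0.424, 0.202]), (0.31, [376.0, 141.0], [0.444, 0.356])]
jar_narrow [(0.87, [375.0, 141.0], [0.445, 0.352])]
tin_hex [(0.8, [414.0, 1
[... 422 characters left out ...]
3121e+00, -1.15098896e-01]), 'joint_vel': array([ 1.65296583e-03,  2.09002064e-03, -1.12055624e-03, -1.64083009e-03,
        5.57103010e-05,  1.74300136e-05]), 'joint_efforts': array([-9.39145430e-04, -5.15352345e+01, -2.71132404e+01,  6.70147059e-02,
        2.45347020e-02, -3.01308035e-05]), 'eef_pos': array([ 0.20336226, -0.56446339,  0.40461155]), 'orientation': array([[ 9.40806759e-01,  3.38943420e-01, -1.65271872e-05],
       [ 3.38943418e-01, -9.40806746e-01,  1.61679717e-04],
       [ 3.92513869e-05, -1.57711152e-04, -9.99999987e-01]]), 'force': array([-0.06545277, -0.33439102, -0.47525792]), 'moment': array([ 0.00371512, -0.005076  ,  0.01646071]), 'finger_gap': 0.08793428025832006}
```

```bash
python3 -c "
import cv2
a=cv2.imread('pics/top0.png')[130:290,120:440];cv2.imwrite('pics/top0c.png',cv2.resize(a,None,fx=2.5,fy=2.5,interpolation=cv2.INTER_CUBIC))
a=cv2.imread('pics/scene0.png')[110:350,110:450];cv2.imwrite('pics/scene0c.png',cv2.resize(a,None,fx=2.3,fy=2.3,interpolation=cv2.INTER_CUBIC))
"
```

```text
(no output)
```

View pics/top0c.png

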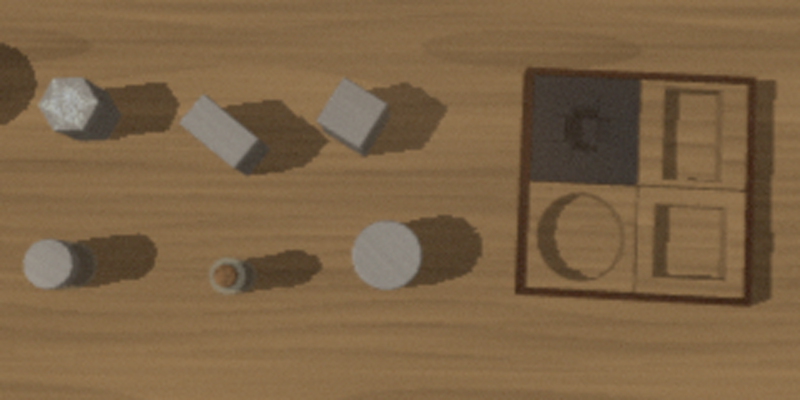

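View pics/scene0c.png

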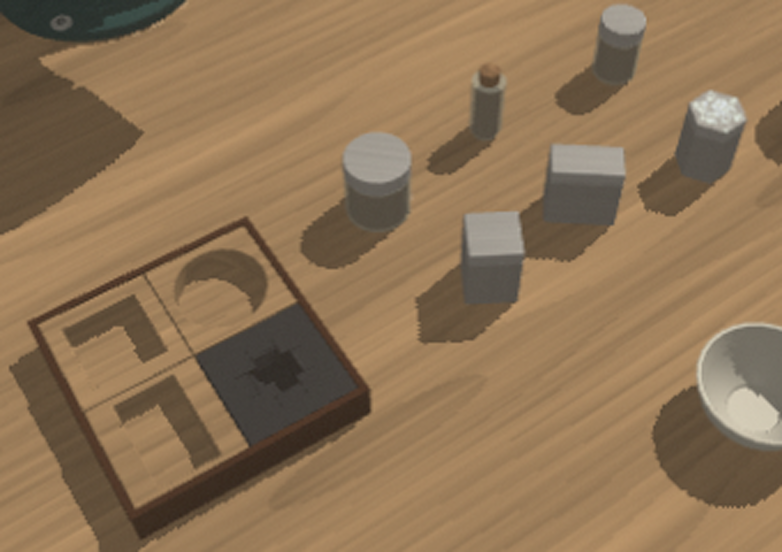

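The pictures show hex, oblong tin, square tin, narrow jar, vial and wide jar (left to right, two rows). The tray is to the right at about px (331..421, 157..251), with foam far-left, oblong far-right, round near-left and square near-right. Next: fit silhouettes for precise poses.

```bash
cat > fit.py <<'E'
from h import *
from scipy.optimize import minimize
def circ(d,z,n=24): a=np.arange(n)*2*np.pi/n; return np.c_[d/2*np.cos(a),d/2*np.sin(a),0*a+z]
def box(a,b,z): return np.array([[sx*a/2,sy*b/2,z] for sx in(-1,1) for sy in(-1,1)])
M={"jar_wide":[circ(.06,0),circ(.06,.07)],"tin_square":[box(.046,.046,0),box(.046,.046,.07)],"tin_oblong":[box(.064,.034,0),box(.064,.034,.07)],
"vial":[circ(.025,0),circ(.032,.009),circ(.032,.068),circ(.02,.082)],"jar_narrow":[circ(.044,0),circ(.044,.07)],"tin_hex":[circ(.0531,0,6),circ(.0531,.07,6)]}
def sil(c,k,p):
    P=np.vstack(M[k]);cs,sn=np.cos(p[2]),np.sin(p[2])
    X=np.c_[P[:,0]*cs-P[:,1]*sn+p[0],P[:,0]*sn+P[:,1]*cs+p[1],P[:,2]]
    q=proj(c,X)*4+1.5
    # shapes that are not convex enough (vial): union of hulls of consecutive rings
    m=np.zeros((1680,2240),np.uint8);n=0
    idx=np.cumsum([0]+[len(r) for r in M[k]])
    pts=[q[idx[i]:idx[i+2]] for i in range(len(M[k])-1)]
    for s in pts: cv2.fillConvexPoly(m,cv2.convexHull(np.round(s*16).astype(np.int32)),255,shift=4)
    return cv2.resize(m,(560,420),interpolation=cv2.INTER_AREA)/255.
def fit(k,start,cams,yaws=(0,)):
    regs=[]
    for c in cams:
        best=None
        e=proj(c,[start[0],start[1],.035])[0]
        for r in regions_of(k,c):
            d=np.hypot(*(np.array(r["at"])-e))
            if d<15 and(best is None or r["p"]>best["p"]):best=r
        regs.append(None if best is None else best["region"].astype(float))
    def cost(p): return sum(np.abs(sil(c,k,p)-r).sum()/r.sum() for c,r in zip(cams,regs) if r is not None)
    R=[minimize(cost,[*start,y],method="Nelder-Mead",options=dict(initial_simplex=np.array([[*start,y],[start[0]+.006,start[1],y],[start[0],start[1]+.006,y],[*start,y+.25]]),maxiter=70)) for y in yaws]
    b=min(R,key=lambda r:r.fun);return b.x,b.fun,[r is not None for r in regs]
E
cat > a.py <<'E'
from fit import *
cams=[camera("top"),camera("scene")]
S={"jar_wide":(.463,.062),"tin_square":(.582,.098),"tin_oblong":(.56,.21),"vial":(.426,.202),"jar_narrow":(.444,.352),"tin_hex":(.582,.345)}
Y={"tin_square":(0,.4,.8,1.2),"tin_oblong":(0,.5,1,1.5,2,2.5),"tin_hex":(0,.5)}
for k in S:
    for cc in (cams,cams[:1],cams[1:]): 
        x,f,o=fit(k,S[k],cc,Y.get(k,(0,)));print(k,np.round(x,4),round(f,3),o)
c=cams[0]
P=np.array([onz(c,(120+u/2.5-.3,130+v/2.5-.3),.037)[:2] for u,v in((528,68),(755,78),(750,304),(517,293))])
print(P,P.mean(0),[np.hypot(*(P[i]-P[i-1])) for i in range(4)])
c=cams[1]
P=np.array([onz(c,(110+u/2.3-.3,110+v/2.3-.3),.037)[:2] for u,v in((370,390),(140,515),(32,323),(247,219))])
print(P,P.mean(0),[np.hypot(*(P[i]-P[i-1])) for i in range(4)])
E
python3 a.py
```

```text
jar_wide [0.457  0.0626 0.3832] 0.128 [True, True]
jar_wide [0.4572 0.0622 0.3736] 0.041 [True]
jar_wide [0.4552 0.0642 0.1012] 0.072 [True]
tin_square [0.5794 0.0944 0.978 ] 0.173 [True, True]
tin_square [ 0.5811  0.095  -0.5906] 0.089 [True]
tin_square [0.5784 0.0947 0.9632] 0.055 [True]
tin_oblong [0.5625 0.2103 0.8912] 0.204 [True, True]
tin_oblong [0.564  0.2112 4.024 ] 0.139 [True]
tin_oblong [0.5612 0.2109 0.8949] 0.047 [True]
vial [ 0.4358  0.1993 -0.0747] 0.085 [False, True]
vial [0.426 0.202 0.   ] 0.0 [False]
vial [ 0.4358  0.1993 -0.0747] 0.085 [True]
jar_narrow [0.445  0.3555 0.1289] 0.15 [True, True]
jar_narrow [0.4451 0.3561 0.2211] 0.042 [True]
jar_narrow [0.4435 0.3564 0.1999] 0.094 [True]
tin_hex [0.585  0.3441 0.4473] 0.142 [True, True]
tin_hex [0.5846 0.3437 0.4766] 0.066 [True]
tin_hex [0.5844 0.3451 0.3822] 0.069 [True]
[[ 0.62709932 -0.06054337]
 [ 0.61984553 -0.26271912]
 [ 0.41909062 -0.25501822]
 [ 0.42576406 -0.05148351]] [ 0.52294988 -0.15744105] [np.float64(0.20153900202960165), np.float64(0.20230583218544365), np.float64(0.20090255705598858), np.float64(0.20364408383843752)]
[[ 0.62820477 -0.05963499]
 [ 0.61998707 -0.25555013]
 [ 0.42007934 -0.25201468]
 [ 0.42697443 -0.0529794 ]] [ 0.5238114 -0.1550448] [np.float64(0.20134037331406135), np.float64(0.1960874124556302), np.float64(0.1999389862585547), np.float64(0.19915466824384104)]
```

```bash
cat > d.py <<'E'
from plant import *
import numpy as np,sys
# python3 d.py x y grasp_z phi : turn wz first, then shift (tx,ty,tz) in the turned tool frame
x,y,z,ph=map(float,sys.argv[1:5]);s=state();R=np.array(s["orientation"]);p=s["eef_pos"]
cur=np.arctan2(R[1,0],R[0,0]);print("t",round(s["time"],2),"phi",round(cur,4),"tilt",np.round(R[:2,2],4),"pos",np.round(p,4),"F",np.round(s["force"],1),"gap",round(s["finger_gap"],4))
d=np.array([x,y,z+.163])-p;c,n=np.cos(ph),np.sin(ph)
print("wz",round(cur-ph,4),"shift",np.round([c*d[0]+n*d[1],n*d[0]-c*d[1],-d[2]],4))
E
python3 - <<'E'
from fit import *
t,s=camera("top"),camera("scene")
print("cork top view",onz(t,(209.3,239.7),.082),"ring",onz(t,(120+229/2.5-.3,130+276/2.5-.3),.068))
print("cork scene",onz(s,(110+490/2.3-.3,110+70/2.3-.3),.082))
for r in regions_of("vial",t)[:3]: print(r["p"],r["at"],r["region"].sum())
for z in[.2]: pass
E
python3 d.py .435 .2 .2 -0.038
```

```text
cork top view [0.43757382 0.19969074 0.082     ] ring [0.43686536 0.19809178 0.068     ]
cork scene [0.43698086 0.20014483 0.082     ]
0.53 [212.1, 240.1] 244
0.5 [272.9, 233.5] 614
t 2.55 phi 0.3458 tilt [0.     0.0001] pos [ 0.2034 -0.5645  0.4046] F [-0.1 -0.2 -0.4] gap 0.0877
wz 0.3838 shift [ 0.2024 -0.7727  0.0416]
```

>>> {"api": "apply_moves", "payload": {
  "deltas": [
    {"wz": 0.128},
    {"wz": 0.128},
    {"wz": 0.128},
    {"tx": 0.04,"ty": -0.05},
    {"tx": 0.04,"ty": -0.05},
    {"tx": 0.04,"ty": -0.05},
    {"tx": 0.04,"ty": -0.05},
    {"tx": 0.04,"ty": -0.05},
    {"tx": 0.04,"ty": -0.05},
    {"tx": 0.04,"ty": -0.05},
    {"tx": -0.01,"ty": -0.05},
    {"tx": -0.01,"ty": -0.05},
    {"tx": -0.01,"ty": -0.05},
    {"tx": -0.01,"ty": -0.05},
    {"tx": -0.01,"ty": -0.05},
    {"tx": -0.01,"ty": -0.05},
    {"tx": -0.01,"ty": -0.05},
    {"tz": 0.04},
    {},
    {}
  ]
}}

```text
invalid input at $.deltas[0]: expected keys claw, tx, ty, tz, wx, wy, wz
```

```bash
python3 d.py .437 .1995 .05 -0.038
```

```text
t 2.55 phi 0.3458 tilt [0.     0.0001] pos [ 0.2034 -0.5645  0.4046] F [-0.1 -0.2 -0.4] gap 0.0877
wz 0.3838 shift [ 0.2044 -0.7723  0.1916]
```

All keys are needed in each row.

>>> {"api": "apply_moves", "payload": {
  "deltas": [
    {"claw": 0.086,"tx": 0,"ty": 0,"tz": 0,"wx": 0,"wy": 0,"wz": 0.128},
    {"claw": 0.086,"tx": 0,"ty": 0,"tz": 0,"wx": 0,"wy": 0,"wz": 0.128},
    {"claw": 0.086,"tx": 0,"ty": 0,"tz": 0,"wx": 0,"wy": 0,"wz": 0.128},
    {"claw": 0.086,"tx": 0.04,"ty": -0.05,"tz": 0,"wx": 0,"wy": 0,"wz": 0},
    {"claw": 0.086,"tx": 0.04,"ty": -0.05,"tz": 0,"wx": 0,"wy": 0,"wz": 0},
    {"claw": 0.086,"tx": 0.04,"ty": -0.05,"tz": 0,"wx": 0,"wy": 0,"wz": 0},
    {"claw": 0.086,"tx": 0.04,"ty": -0.05,"tz": 0,"wx": 0,"wy": 0,"wz": 0},
    {"claw": 0.086,"tx": 0.04,"ty": -0.05,"tz": 0,"wx": 0,"wy": 0,"wz": 0},
    {"claw": 0.086,"tx": 0.04,"ty": -0.05,"tz": 0,"wx": 0,"wy": 0,"wz": 0},
    {"claw": 0.086,"tx": 0.04,"ty": -0.05,"tz": 0,"wx": 0,"wy": 0,"wz": 0},
    {"claw": 0.086,"tx": -0.01,"ty": -0.05,"tz": 0,"wx": 0,"wy": 0,"wz": 0},
    {"claw": 0.086,"tx": -0.01,"ty": -0.05,"tz": 0,"wx": 0,"wy": 0,"wz": 0},
    {"claw": 0.086,"tx": -0.01,"ty": -0.05,"tz": 0,"wx": 0,"wy": 0,"wz": 0},
    {"claw": 0.086,"tx": -0.01,"ty": -0.05,"tz": 0,"wx": 0,"wy": 0,"wz": 0},
    {"claw": 0.086,"tx": -0.01,"ty": -0.05,"tz": 0,"wx": 0,"wy": 0,"wz": 0},
    {"claw": 0.086,"tx": -0.01,"ty": -0.05,"tz": 0,"wx": 0,"wy": 0,"wz": 0},
    {"claw": 0.086,"tx": -0.01,"ty": -0.05,"tz": 0,"wx": 0,"wy": 0,"wz": 0},
    {"claw": 0.086,"tx": -0.005,"ty": -0.05,"tz": 0.02,"wx": 0,"wy": 0,"wz": 0},
    {"claw": 0.086,"tx": 0,"ty": -0.02,"tz": 0.02,"wx": 0,"wy": 0,"wz": 0},
    {"claw": 0.086,"tx": 0,"ty": 0,"tz": 0,"wx": 0,"wy": 0,"wz": 0}
  ],
  "squeeze": 20
}}

```text
time: 5.05
eef_pos: [0.4299, 0.19, 0.3636]
orientation: [[0.999, -0.035, -0.003], [-0.035, -0.999, -0.001], [-0.003, 0.001, -1.0]]
force: [0.5, -0.3, 0.4]
finger_gap: 0.086
```

```bash
python3 d.py .437 .1995 .05 -0.038
```

```text
t 5.05 phi -0.0354 tilt [-0.0026 -0.0006] pos [0.4299 0.19   0.3636] F [ 0.5 -0.3  0.4] gap 0.086
wz 0.0026 shift [ 0.0068 -0.0097  0.1506]
```

>>> {"api": "apply_moves", "payload": {
  "deltas": [
    {"claw": 0.086,"tx": 0.007,"ty": -0.0095,"tz": 0.03,"wx": 0,"wy": 0,"wz": 0},
    {"claw": 0.07,"tx": 0,"ty": 0,"tz": 0.03,"wx": 0,"wy": 0,"wz": 0},
    {"claw": 0.07,"tx": 0,"ty": 0,"tz": 0.03,"wx": 0,"wy": 0,"wz": 0},
    {"claw": 0.07,"tx": 0,"ty": 0,"tz": 0.03,"wx": 0,"wy": 0,"wz": 0},
    {"claw": 0.07,"tx": 0,"ty": 0,"tz": 0.02,"wx": 0,"wy": 0,"wz": 0},
    {"claw": 0.07,"tx": 0,"ty": 0,"tz": 0.01,"wx": 0,"wy": 0,"wz": 0},
    {"claw": 0.07,"tx": 0,"ty": 0,"tz": 0,"wx": 0,"wy": 0,"wz": 0}
  ]
}}

```text
time: 5.92
eef_pos: [0.4383, 0.1977, 0.2148]
orientation: [[0.999, -0.039, -0.0], [-0.039, -0.999, -0.0], [-0.0, 0.0, -1.0]]
force: [-0.4, -0.5, 0.4]
finger_gap: 0.07
```

```bash
python3 d.py .437 .1995 .05 -0.038; python3 -c "
from h import *
c=camera('scene');cv2.imwrite('pics/s1.png',cv2.resize(c['frame'][80:260,200:440,::-1],None,fx=3,fy=3))"
```

```text
t 5.92 phi -0.0389 tilt [-0.0003 -0.0001] pos [0.4383 0.1977 0.2148] F [-0.4 -0.5  0.4] gap 0.07
wz -0.0009 shift [-0.0014 -0.0017  0.0018]
```

View pics/s1.png

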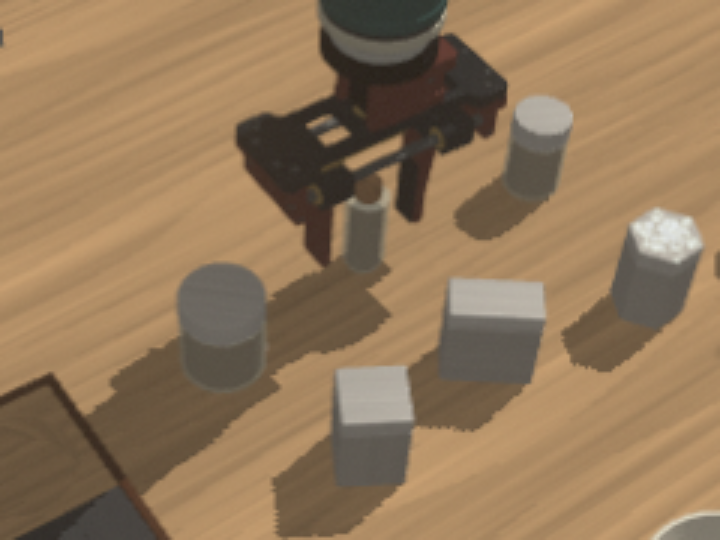

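The vial stands centrally between the fingers (crop px 365,225). Closing and lifting.

>>> {"api": "apply_moves", "payload": {
  "deltas": [
    {"claw": 0.045,"tx": -0.001,"ty": 0,"tz": 0.001,"wx": 0,"wy": 0,"wz": 0},
    {"claw": 0.02,"tx": 0,"ty": 0,"tz": 0,"wx": 0,"wy": 0,"wz": 0},
    {"claw": 0.02,"tx": 0,"ty": 0,"tz": 0,"wx": 0,"wy": 0,"wz": 0},
    {"claw": 0.02,"tx": 0,"ty": 0,"tz": 0,"wx": 0,"wy": 0,"wz": 0},
    {"claw": 0.02,"tx": 0,"ty": 0,"tz": 0,"wx": 0,"wy": 0,"wz": 0},
    {"claw": 0.02,"tx": 0,"ty": 0,"tz": -0.01,"wx": 0,"wy": 0,"wz": 0},
    {"claw": 0.02,"tx": 0,"ty": 0,"tz": -0.03,"wx": 0,"wy": 0,"wz": 0},
    {"claw": 0.02,"tx": 0,"ty": 0,"tz": -0.03,"wx": 0,"wy": 0,"wz": 0},
    {"claw": 0.02,"tx": 0,"ty": 0,"tz": -0.03,"wx": 0,"wy": 0,"wz": 0},
    {"claw": 0.02,"tx": 0,"ty": 0,"tz": -0.02,"wx": 0,"wy": 0,"wz": 0},
    {"claw": 0.02,"tx": 0,"ty": 0,"tz": 0,"wx": 0,"wy": 0,"wz": 0}
  ],
  "squeeze": 40
}}

```text
time: 7.35
eef_pos: [0.4374, 0.1985, 0.3354]
orientation: [[0.999, -0.038, 0.004], [-0.038, -0.999, 0.001], [0.004, -0.001, -1.0]]
force: [-0.4, -0.1, -0.9]
finger_gap: 0.0314
```

```bash
python3 d.py .5728 -.1098 .10 -0.038
```

```text
t 7.35 phi -0.0381 tilt [0.0036 0.0011] pos [0.4374 0.1985 0.3354] F [-0.4 -0.1 -0.9] gap 0.0314
wz -0.0001 shift [0.147  0.3029 0.0724]
```

>>> {"api": "apply_moves", "payload": {
  "deltas": [
    {"claw": 0.02,"tx": 0.01,"ty": 0.02,"tz": 0,"wx": 0,"wy": 0,"wz": 0},
    {"claw": 0.02,"tx": 0.02,"ty": 0.04,"tz": 0,"wx": 0,"wy": 0,"wz": 0},
    {"claw": 0.02,"tx": 0.02,"ty": 0.04,"tz": 0,"wx": 0,"wy": 0,"wz": 0},
    {"claw": 0.02,"tx": 0.02,"ty": 0.04,"tz": 0,"wx": 0,"wy": 0,"wz": 0},
    {"claw": 0.02,"tx": 0.02,"ty": 0.04,"tz": 0,"wx": 0,"wy": 0,"wz": 0},
    {"claw": 0.02,"tx": 0.02,"ty": 0.04,"tz": 0,"wx": 0,"wy": 0,"wz": 0},
    {"claw": 0.02,"tx": 0.02,"ty": 0.04,"tz": 0,"wx": 0,"wy": 0,"wz": 0},
    {"claw": 0.02,"tx": 0.012,"ty": 0.03,"tz": 0,"wx": 0,"wy": 0,"wz": 0},
    {"claw": 0.02,"tx": 0.005,"ty": 0.013,"tz": 0,"wx": 0,"wy": 0,"wz": 0},
    {"claw": 0.02,"tx": 0,"ty": 0,"tz": 0.03,"wx": 0,"wy": 0,"wz": 0},
    {"claw": 0.02,"tx": 0,"ty": 0,"tz": 0.03,"wx": 0,"wy": 0,"wz": 0},
    {"claw": 0.02,"tx": 0,"ty": 0,"tz": 0,"wx": 0,"wy": 0,"wz": 0}
  ]
}}

```text
time: 8.85
eef_pos: [0.5705, -0.1089, 0.2711]
orientation: [[0.999, -0.038, -0.006], [-0.038, -0.999, 0.002], [-0.006, -0.002, -1.0]]
force: [0.1, 0.6, -0.1]
finger_gap: 0.0314
```

```bash
python3 d.py .5728 -.1098 .06 -0.038; python3 -c "
from h import *
c=camera('scene');a=c['frame'][160:370,120:400,::-1].copy()
p=proj(c,[[.5728,-.1098,.036],[.5728,-.1098,.011]]);print(p, proj(c,state()['eef_pos']-[0,0,.214]))
cv2.imwrite('pics/s2.png',cv2.resize(a,None,fx=2.8,fy=2.8))"
```

```text
t 8.85 phi -0.0378 tilt [-0.0064  0.0024] pos [ 0.5705 -0.1089  0.2711] F [ 0.1  0.6 -0.1] gap 0.0314
wz 0.0002 shift [0.0024 0.0008 0.0481]
[[230.51106134 271.29576984]
 [231.68217129 278.23311486]] [[229.27225347 264.01634452]]
```

View pics/s2.png

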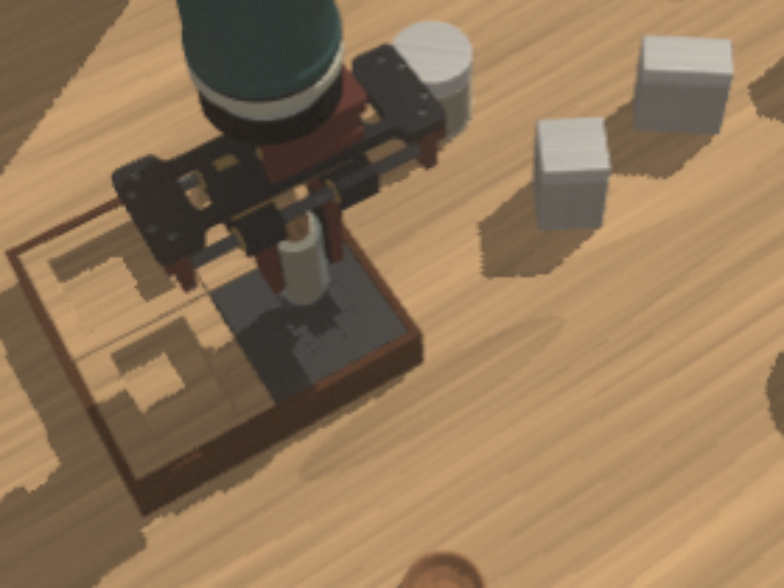

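>>> {"api": "apply_moves", "payload": {
  "deltas": [
    {"claw": 0.02,"tx": 0.001,"ty": 0.0005,"tz": 0.005,"wx": 0,"wy": 0,"wz": 0},
    {"claw": 0.02,"tx": 0,"ty": 0,"tz": 0.01,"wx": 0,"wy": 0,"wz": 0},
    {"claw": 0.02,"tx": 0,"ty": 0,"tz": 0.01,"wx": 0,"wy": 0,"wz": 0},
    {"claw": 0.02,"tx": 0,"ty": 0,"tz": 0.008,"wx": 0,"wy": 0,"wz": 0},
    {"claw": 0.02,"tx": 0,"ty": 0,"tz": 0,"wx": 0,"wy": 0,"wz": 0},
    {"claw": 0.02,"tx": 0,"ty": 0,"tz": 0,"wx": 0,"wy": 0,"wz": 0}
  ]
}}

```text
time: 9.65
eef_pos: [0.5733, -0.1107, 0.2407]
orientation: [[0.999, -0.038, -0.0], [-0.038, -0.999, 0.0], [-0.0, -0.0, -1.0]]
force: [-0.4, 0.4, -0.4]
finger_gap: 0.0315
```

```bash
python3 d.py .5728 -.1098 .062 -0.038
```

```text
t 9.65 phi -0.0382 tilt [-0.      0.0001] pos [ 0.5733 -0.1107  0.2407] F [-0.4  0.4 -0.4] gap 0.0315
wz -0.0002 shift [-0.0006 -0.0008  0.0157]
```

>>> {"api": "apply_moves", "payload": {
  "deltas": [
    {"claw": 0.02,"tx": -0.0005,"ty": -0.001,"tz": 0.004,"wx": 0,"wy": 0,"wz": 0},
    {"claw": 0.02,"tx": 0,"ty": 0,"tz": 0.004,"wx": 0,"wy": 0,"wz": 0},
    {"claw": 0.02,"tx": 0,"ty": 0,"tz": 0.004,"wx": 0,"wy": 0,"wz": 0},
    {"claw": 0.02,"tx": 0,"ty": 0,"tz": 0.003,"wx": 0,"wy": 0,"wz": 0},
    {"claw": 0.02,"tx": 0,"ty": 0,"tz": 0,"wx": 0,"wy": 0,"wz": 0}
  ]
}}

```text
time: 10.28
eef_pos: [0.5729, -0.1098, 0.2255]
orientation: [[0.999, -0.038, 0.0], [-0.038, -0.999, -0.0], [0.0, 0.0, -1.0]]
force: [0.7, -0.4, -0.2]
finger_gap: 0.0312
```

```bash
python3 d.py .5728 -.1098 .062 -0.038
```

```text
t 10.28 phi -0.0382 tilt [ 0.0004 -0.0003] pos [ 0.5729 -0.1098  0.2255] F [ 0.7 -0.4 -0.2] gap 0.0312
wz -0.0002 shift [-0.0001  0.      0.0005]
```

>>> {"api": "apply_moves", "payload": {
  "deltas": [
    {"claw": 0.02,"tx": 0,"ty": 0,"tz": 0.002,"wx": 0,"wy": 0,"wz": 0},
    {"claw": 0.02,"tx": 0,"ty": 0,"tz": 0,"wx": 0,"wy": 0,"wz": 0}
  ]
}}

```text
time: 10.52
eef_pos: [0.573, -0.1097, 0.2248]
orientation: [[0.999, -0.038, 0.001], [-0.038, -0.999, -0.0], [0.001, 0.0, -1.0]]
force: [-2.9, 0.0, 12.2]
finger_gap: 0.0316
```

```bash
python3 d.py .5728 -.1098 .062 -0.038; python3 -c "
from h import *
c=camera('scene');a=c['frame'][200:320,160:320,::-1].copy()
cv2.imwrite('pics/s3.png',cv2.resize(a,None,fx=4.5,fy=4.5))"
```

```text
t 10.53 phi -0.038 tilt [ 0.0007 -0.0004] pos [ 0.573  -0.1097  0.2248] F [-2.9  0.  12.2] gap 0.0316
wz -0.0 shift [-0.0002  0.0001 -0.0002]
```

View pics/s3.png

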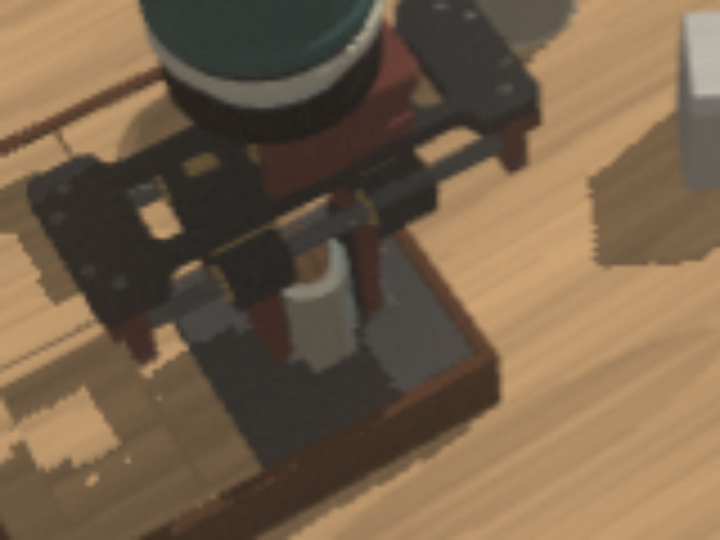

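>>> {"api": "apply_moves", "payload": {
  "deltas": [
    {"claw": 0.02,"tx": 0,"ty": 0,"tz": 0.001,"wx": 0,"wy": 0,"wz": 0},
    {"claw": 0.02,"tx": 0,"ty": 0,"tz": 0.0005,"wx": 0,"wy": 0,"wz": 0},
    {"claw": 0.02,"tx": 0,"ty": 0,"tz": 0,"wx": 0,"wy": 0,"wz": 0}
  ]
}}

```text
time: 10.95
eef_pos: [0.573, -0.1097, 0.2248]
orientation: [[0.999, -0.038, 0.001], [-0.038, -0.999, -0.001], [0.001, 0.001, -1.0]]
force: [-5.5, 0.5, 25.7]
finger_gap: 0.031
```

```bash
python3 d.py .5728 -.1098 .062 -0.038; python3 - <<'E'
from fit import *
c=camera("scene")
f=lambda z,r:proj(c,circ(2*r,z)+[.573,-.1097,0])
cam=ray(c,(280,210))[0];u=(cam-[.573,-.1097,0]);u[2]=0;u/=np.hypot(*u[:2])
for b in (.011,.023,.036): print(b,"front shoulder px in crop",(proj(c,np.array([.573,-.1097,b+.068])+.016*u)[0]-[160,200])*4.5, "cork top",(proj(c,[.573,-.1097,b+.082])[0]-[160,200])*4.5)
print("front at foam top",(proj(c,np.array([.573,-.1097,.036])+.016*u)[0]-[160,200])*4.5)
E
```

```text
t 10.95 phi -0.038 tilt [ 0.0014 -0.0006] pos [ 0.573  -0.1097  0.2248] F [-5.5  0.5 25.7] gap 0.031
wz 0.0 shift [-0.0002  0.0001 -0.0002]
0.011 front shoulder px in crop [314.01061038 298.72875871] cork top [304.88045105 244.3943663 ]
0.023 front shoulder px in crop [311.22917951 282.18982777] cork top [301.99489746 227.19541321]
0.036 front shoulder px in crop [308.14592997 263.84229213] cork top [298.79640062 208.11614231]
front at foam top [323.49719854 355.04837968]
```

>>> {"api": "apply_moves", "payload": {
  "deltas": [
    {"claw": 0.02,"tx": 0,"ty": 0,"tz": -0.002,"wx": 0,"wy": 0,"wz": 0},
    {"claw": 0.05,"tx": 0,"ty": 0,"tz": 0,"wx": 0,"wy": 0,"wz": 0},
    {"claw": 0.05,"tx": 0,"ty": 0,"tz": 0,"wx": 0,"wy": 0,"wz": 0},
    {"claw": 0.05,"tx": 0,"ty": 0,"tz": 0,"wx": 0,"wy": 0,"wz": 0},
    {"claw": 0.05,"tx": 0,"ty": 0,"tz": -0.02,"wx": 0,"wy": 0,"wz": 0},
    {"claw": 0.05,"tx": 0,"ty": 0,"tz": -0.04,"wx": 0,"wy": 0,"wz": 0},
    {"claw": 0.05,"tx": 0,"ty": 0,"tz": -0.04,"wx": 0,"wy": 0,"wz": 0},
    {"claw": 0.086,"tx": 0,"ty": 0,"tz": -0.02,"wx": 0,"wy": 0,"wz": 0},
    {"claw": 0.086,"tx": -0.03,"ty": -0.045,"tz": 0,"wx": 0,"wy": 0,"wz": 0},
    {"claw": 0.086,"tx": -0.03,"ty": -0.045,"tz": 0,"wx": 0,"wy": 0,"wz": 0},
    {"claw": 0.086,"tx": -0.03,"ty": -0.045,"tz": 0,"wx": 0,"wy": 0,"wz": 0},
    {"claw": 0.086,"tx": -0.03,"ty": -0.03,"tz": 0,"wx": 0,"wy": 0,"wz": 0},
    {"claw": 0.086,"tx": 0,"ty": 0,"tz": 0,"wx": 0,"wy": 0,"wz": 0}
  ]
}}

```text
time: 12.62
eef_pos: [0.4567, 0.0616, 0.3438]
orientation: [[0.999, -0.035, -0.003], [-0.035, -0.999, 0.001], [-0.003, -0.0, -1.0]]
force: [0.5, -0.6, 0.0]
finger_gap: 0.0865
```

```bash
python3 d.py .4568 .0628 .052 -0.038
```

```text
t 12.62 phi -0.0352 tilt [-0.0027  0.0006] pos [0.4567 0.0616 0.3438] F [ 0.5 -0.6  0. ] gap 0.0865
wz 0.0028 shift [ 0.     -0.0012  0.1288]
```

>>> {"api": "apply_moves", "payload": {
  "deltas": [
    {"claw": 0.086,"tx": 0,"ty": 0,"tz": 0.03,"wx": 0,"wy": 0,"wz": 0},
    {"claw": 0.086,"tx": 0,"ty": 0,"tz": 0.03,"wx": 0,"wy": 0,"wz": 0},
    {"claw": 0.086,"tx": 0,"ty": 0,"tz": 0.03,"wx": 0,"wy": 0,"wz": 0},
    {"claw": 0.086,"tx": 0,"ty": 0,"tz": 0.02,"wx": 0,"wy": 0,"wz": 0},
    {"claw": 0.086,"tx": 0,"ty": 0,"tz": 0.018,"wx": 0,"wy": 0,"wz": 0},
    {"claw": 0.066,"tx": 0,"ty": 0,"tz": 0,"wx": 0,"wy": 0,"wz": 0},
    {"claw": 0.05,"tx": 0,"ty": 0,"tz": 0,"wx": 0,"wy": 0,"wz": 0},
    {"claw": 0.05,"tx": 0,"ty": 0,"tz": 0,"wx": 0,"wy": 0,"wz": 0},
    {"claw": 0.05,"tx": 0,"ty": 0,"tz": 0,"wx": 0,"wy": 0,"wz": 0}
  ],
  "squeeze": 25
}}

```text
time: 13.75
eef_pos: [0.4596, 0.0598, 0.2168]
orientation: [[0.999, -0.038, 0.002], [-0.038, -0.999, -0.0], [0.002, -0.0, -1.0]]
force: [0.2, -0.3, 1.7]
finger_gap: 0.0597
```

```bash
python3 d.py .4768 -.1062 .18 -0.038
```

```text
t 13.75 phi -0.038 tilt [ 0.0017 -0.0001] pos [0.4596 0.0598 0.2168] F [ 0.2 -0.3  1.7] gap 0.0597
wz -0.0 shift [ 0.0235  0.1652 -0.1262]
```

>>> {"api": "apply_moves", "payload": {
  "deltas": [
    {"claw": 0.05,"tx": 0,"ty": 0,"tz": -0.02,"wx": 0,"wy": 0,"wz": 0},
    {"claw": 0.05,"tx": 0,"ty": 0,"tz": -0.03,"wx": 0,"wy": 0,"wz": 0},
    {"claw": 0.05,"tx": 0,"ty": 0,"tz": -0.03,"wx": 0,"wy": 0,"wz": 0},
    {"claw": 0.05,"tx": 0,"ty": 0,"tz": -0.02,"wx": 0,"wy": 0,"wz": 0},
    {"claw": 0.05,"tx": 0.005,"ty": 0.03,"tz": 0,"wx": 0,"wy": 0,"wz": 0},
    {"claw": 0.05,"tx": 0.005,"ty": 0.04,"tz": 0,"wx": 0,"wy": 0,"wz": 0},
    {"claw": 0.05,"tx": 0.005,"ty": 0.04,"tz": 0,"wx": 0,"wy": 0,"wz": 0},
    {"claw": 0.05,"tx": 0.005,"ty": 0.035,"tz": 0,"wx": 0,"wy": 0,"wz": 0},
    {"claw": 0.05,"tx": 0.005,"ty": 0.02,"tz": 0,"wx": 0,"wy": 0,"wz": 0},
    {"claw": 0.05,"tx": 0,"ty": 0,"tz": 0.02,"wx": 0,"wy": 0,"wz": 0},
    {"claw": 0.05,"tx": 0,"ty": 0,"tz": 0.02,"wx": 0,"wy": 0,"wz": 0},
    {"claw": 0.05,"tx": 0,"ty": 0,"tz": 0,"wx": 0,"wy": 0,"wz": 0}
  ]
}}

```text
time: 15.25
eef_pos: [0.4771, -0.1054, 0.2751]
orientation: [[0.999, -0.038, -0.003], [-0.038, -0.999, 0.002], [-0.003, -0.001, -1.0]]
force: [0.4, 0.4, -0.7]
finger_gap: 0.0598
```

```bash
python3 d.py .479 -.1062 .0648 -0.038; python3 -c "
from h import *
c=camera('scene');a=c['frame'][160:330,120:320,::-1].copy()
cv2.imwrite('pics/s4.png',cv2.resize(a,None,fx=4,fy=4)[:600])"
```

```text
t 15.25 phi -0.0381 tilt [-0.0032  0.0015] pos [ 0.4771 -0.1054  0.2751] F [ 0.4  0.4 -0.7] gap 0.0598
wz -0.0001 shift [0.0019 0.0007 0.0473]
```

View pics/s4.png

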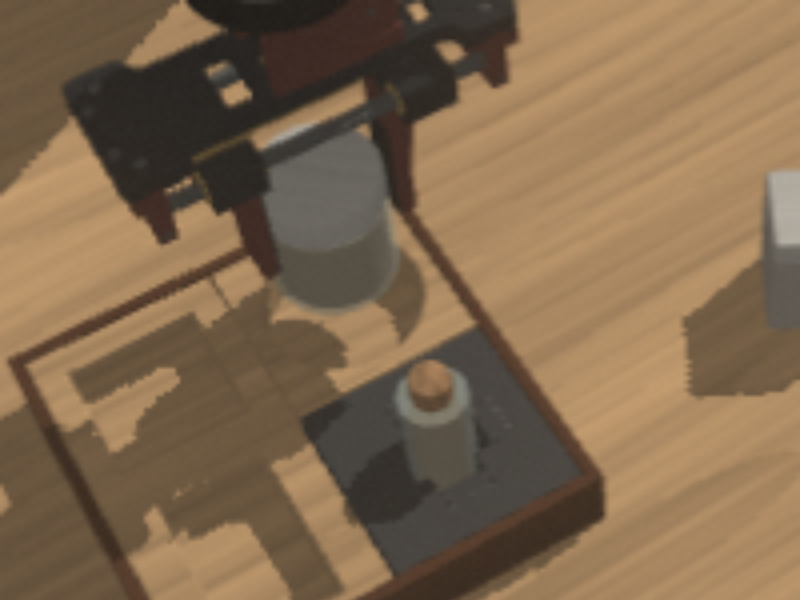

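The vial is seated upright (crop px 430,430) and the jar hovers over its well (330,230). Lowering.

>>> {"api": "apply_moves", "payload": {
  "deltas": [
    {"claw": 0.05,"tx": 0.001,"ty": 0.0005,"tz": 0.01,"wx": 0,"wy": 0,"wz": 0},
    {"claw": 0.05,"tx": 0,"ty": 0,"tz": 0.012,"wx": 0,"wy": 0,"wz": 0},
    {"claw": 0.05,"tx": 0,"ty": 0,"tz": 0.012,"wx": 0,"wy": 0,"wz": 0},
    {"claw": 0.05,"tx": 0,"ty": 0,"tz": 0.008,"wx": 0,"wy": 0,"wz": 0},
    {"claw": 0.05,"tx": 0,"ty": 0,"tz": 0.003,"wx": 0,"wy": 0,"wz": 0},
    {"claw": 0.05,"tx": 0,"ty": 0,"tz": 0,"wx": 0,"wy": 0,"wz": 0}
  ]
}}

```text
time: 16.05
eef_pos: [0.4788, -0.1065, 0.2309]
orientation: [[0.999, -0.038, -0.0], [-0.038, -0.999, 0.0], [-0.0, -0.0, -1.0]]
force: [0.3, -0.1, -1.0]
finger_gap: 0.0595
```

```bash
python3 d.py .479 -.1062 .0648 -0.038
```

```text
t 16.05 phi -0.0383 tilt [-0.0004  0.0003] pos [ 0.4788 -0.1065  0.2309] F [ 0.3 -0.1 -1. ] gap 0.0595
wz -0.0003 shift [ 0.0002 -0.0003  0.0031]
```

>>> {"api": "apply_moves", "payload": {
  "deltas": [
    {"claw": 0.05,"tx": 0,"ty": 0,"tz": 0.002,"wx": 0,"wy": 0,"wz": 0},
    {"claw": 0.05,"tx": 0,"ty": 0,"tz": 0.0015,"wx": 0,"wy": 0,"wz": 0},
    {"claw": 0.05,"tx": 0,"ty": 0,"tz": 0,"wx": 0,"wy": 0,"wz": 0}
  ]
}}

```text
time: 16.42
eef_pos: [0.479, -0.1066, 0.2278]
orientation: [[0.999, -0.038, 0.0], [-0.038, -0.999, -0.0], [0.001, 0.0, -1.0]]
force: [-0.0, 0.5, 0.3]
finger_gap: 0.0597
```

>>> {"api": "apply_moves", "payload": {
  "deltas": [
    {"claw": 0.064,"tx": 0,"ty": 0,"tz": 0,"wx": 0,"wy": 0,"wz": 0},
    {"claw": 0.074,"tx": 0,"ty": 0,"tz": 0,"wx": 0,"wy": 0,"wz": 0},
    {"claw": 0.074,"tx": 0,"ty": 0,"tz": 0,"wx": 0,"wy": 0,"wz": 0},
    {"claw": 0.074,"tx": 0,"ty": 0,"tz": -0.02,"wx": 0,"wy": 0,"wz": 0},
    {"claw": 0.074,"tx": 0,"ty": 0,"tz": -0.03,"wx": 0,"wy": 0,"wz": 0},
    {"claw": 0.074,"tx": 0,"ty": 0,"tz": -0.04,"wx": 0,"wy": 0,"wz": 0},
    {"claw": 0.086,"tx": 0,"ty": 0,"tz": -0.03,"wx": 0,"wy": 0,"wz": 0},
    {"claw": 0.086,"tx": 0.02,"ty": -0.04,"tz": 0,"wx": 0,"wy": 0,"wz": 0},
    {"claw": 0.086,"tx": 0.02,"ty": -0.04,"tz": 0,"wx": 0,"wy": 0,"wz": 0},
    {"claw": 0.086,"tx": 0.02,"ty": -0.04,"tz": 0,"wx": 0,"wy": 0,"wz": 0},
    {"claw": 0.086,"tx": 0.02,"ty": -0.04,"tz": 0,"wx": 0,"wy": 0,"wz": 0},
    {"claw": 0.086,"tx": 0.01,"ty": -0.04,"tz": 0,"wx": 0,"wy": 0,"wz": 0},
    {"claw": 0.086,"tx": 0,"ty": 0,"tz": 0,"wx": 0,"wy": 0,"wz": 0.14},
    {"claw": 0.086,"tx": 0,"ty": 0,"tz": 0,"wx": 0,"wy": 0,"wz": 0.14},
    {"claw": 0.086,"tx": 0,"ty": 0,"tz": 0,"wx": 0,"wy": 0,"wz": 0.14},
    {"claw": 0.086,"tx": 0,"ty": 0,"tz": 0,"wx": 0,"wy": 0,"wz": 0.14},
    {"claw": 0.086,"tx": 0,"ty": 0,"tz": 0,"wx": 0,"wy": 0,"wz": 0}
  ]
}}

```text
time: 18.55
eef_pos: [0.5763, 0.0899, 0.3475]
orientation: [[0.827, -0.562, -0.0], [-0.562, -0.827, 0.0], [-0.0, 0.0, -1.0]]
force: [0.2, 0.6, -0.2]
finger_gap: 0.0857
```

```bash
python3 d.py .5797 .0948 .052 -0.598
```

```text
t 18.55 phi -0.5969 tilt [-0.0004  0.0001] pos [0.5763 0.0899 0.3475] F [ 0.2  0.6 -0.2] gap 0.0857
wz 0.0011 shift [ 1.000e-04 -6.000e-03  1.325e-01]
```

>>> {"api": "apply_moves", "payload": {
  "deltas": [
    {"claw": 0.086,"tx": 0,"ty": -0.006,"tz": 0.03,"wx": 0,"wy": 0,"wz": 0},
    {"claw": 0.086,"tx": 0,"ty": 0,"tz": 0.03,"wx": 0,"wy": 0,"wz": 0},
    {"claw": 0.076,"tx": 0,"ty": 0,"tz": 0.03,"wx": 0,"wy": 0,"wz": 0},
    {"claw": 0.076,"tx": 0,"ty": 0,"tz": 0.02,"wx": 0,"wy": 0,"wz": 0},
    {"claw": 0.076,"tx": 0,"ty": 0,"tz": 0.02,"wx": 0,"wy": 0,"wz": 0},
    {"claw": 0.076,"tx": 0,"ty": 0,"tz": 0,"wx": 0,"wy": 0,"wz": 0},
    {"claw": 0.076,"tx": 0,"ty": 0,"tz": 0,"wx": 0,"wy": 0,"wz": 0}
  ]
}}

```text
time: 19.42
eef_pos: [0.5801, 0.0949, 0.2182]
orientation: [[0.827, -0.562, 0.001], [-0.562, -0.827, 0.0], [0.0, -0.0, -1.0]]
force: [-0.2, 0.0, 1.3]
finger_gap: 0.0763
```

```bash
python3 d.py .5797 .0948 .052 -0.598;  python3 -c "
from h import *
c=camera('scene');a=c['frame'][140:330,160:400,::-1].copy()
cv2.imwrite('pics/s5.png',cv2.resize(a,None,fx=3.1,fy=3.1))"
```

```text
t 19.43 phi -0.5969 tilt [0.0006 0.0001] pos [0.5801 0.0949 0.2182] F [-0.2  0.   1.3] gap 0.0763
wz 0.0011 shift [-0.0003  0.0003  0.0032]
```

View pics/s5.png

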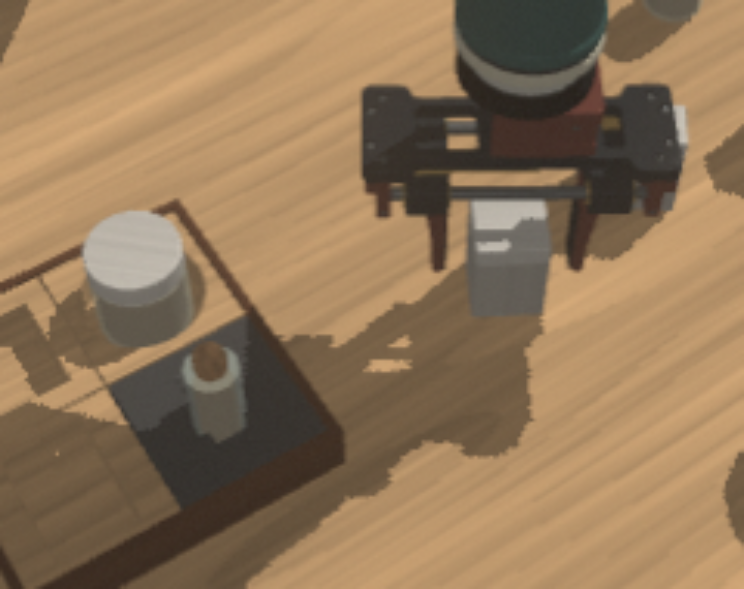

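The jar stands in its well (crop px 135,280), the vial is seated, and the square tin is centred between the fingers (508,255).

>>> {"api": "apply_moves", "payload": {
  "deltas": [
    {"claw": 0.05,"tx": 0,"ty": 0,"tz": 0.002,"wx": 0,"wy": 0,"wz": 0},
    {"claw": 0.036,"tx": 0,"ty": 0,"tz": 0,"wx": 0,"wy": 0,"wz": 0},
    {"claw": 0.036,"tx": 0,"ty": 0,"tz": 0,"wx": 0,"wy": 0,"wz": 0},
    {"claw": 0.036,"tx": 0,"ty": 0,"tz": 0,"wx": 0,"wy": 0,"wz": 0},
    {"claw": 0.036,"tx": 0,"ty": 0,"tz": 0,"wx": 0,"wy": 0,"wz": 0}
  ]
}}

```text
time: 20.1
eef_pos: [0.58, 0.0949, 0.2159]
orientation: [[0.826, -0.563, 0.0], [-0.563, -0.826, 0.0], [0.0, -0.0, -1.0]]
force: [-0.1, -0.1, 3.1]
finger_gap: 0.0462
```

>>> {"api": "apply_moves", "payload": {
  "deltas": [
    {"claw": 0.036,"tx": 0,"ty": 0,"tz": -0.02,"wx": 0,"wy": 0,"wz": 0},
    {"claw": 0.036,"tx": 0,"ty": 0,"tz": -0.03,"wx": 0,"wy": 0,"wz": 0},
    {"claw": 0.036,"tx": 0,"ty": 0,"tz": -0.03,"wx": 0,"wy": 0,"wz": 0},
    {"claw": 0.036,"tx": 0,"ty": 0,"tz": -0.03,"wx": 0,"wy": 0,"wz": 0},
    {"claw": 0.036,"tx": 0,"ty": 0,"tz": -0.01,"wx": 0,"wy": 0,"wz": -0.14},
    {"claw": 0.036,"tx": 0,"ty": 0,"tz": 0,"wx": 0,"wy": 0,"wz": -0.14},
    {"claw": 0.036,"tx": 0,"ty": 0,"tz": 0,"wx": 0,"wy": 0,"wz": -0.14},
    {"claw": 0.036,"tx": 0,"ty": 0,"tz": 0,"wx": 0,"wy": 0,"wz": -0.14},
    {"claw": 0.036,"tx": 0,"ty": 0,"tz": 0,"wx": 0,"wy": 0,"wz": 0}
  ]
}}

```text
time: 21.22
eef_pos: [0.5795, 0.0948, 0.3352]
orientation: [[0.999, -0.039, -0.001], [-0.039, -0.999, 0.0], [-0.001, 0.0, -1.0]]
force: [0.5, 0.2, -1.4]
finger_gap: 0.0463
```

```bash
python3 d.py .4732 -.2022 .18 -0.038
```

```text
t 21.23 phi -0.0394 tilt [-0.0011  0.    ] pos [0.5795 0.0948 0.3352] F [ 0.5  0.2 -1.4] gap 0.0463
wz -0.0014 shift [-0.0949  0.3008 -0.0078]
```

>>> {"api": "apply_moves", "payload": {
  "deltas": [
    {"claw": 0.036,"tx": -0.005,"ty": 0.02,"tz": 0,"wx": 0,"wy": 0,"wz": 0},
    {"claw": 0.036,"tx": -0.01,"ty": 0.04,"tz": 0,"wx": 0,"wy": 0,"wz": 0},
    {"claw": 0.036,"tx": -0.015,"ty": 0.04,"tz": 0,"wx": 0,"wy": 0,"wz": 0},
    {"claw": 0.036,"tx": -0.015,"ty": 0.04,"tz": 0,"wx": 0,"wy": 0,"wz": 0},
    {"claw": 0.036,"tx": -0.015,"ty": 0.04,"tz": 0,"wx": 0,"wy": 0,"wz": 0},
    {"claw": 0.036,"tx": -0.015,"ty": 0.04,"tz": 0,"wx": 0,"wy": 0,"wz": 0},
    {"claw": 0.036,"tx": -0.01,"ty": 0.04,"tz": 0,"wx": 0,"wy": 0,"wz": 0},
    {"claw": 0.036,"tx": -0.005,"ty": 0.03,"tz": 0,"wx": 0,"wy": 0,"wz": 0},
    {"claw": 0.036,"tx": -0.005,"ty": 0.011,"tz": 0,"wx": 0,"wy": 0,"wz": 0},
    {"claw": 0.036,"tx": 0,"ty": 0,"tz": 0.02,"wx": 0,"wy": 0,"wz": 0},
    {"claw": 0.036,"tx": 0,"ty": 0,"tz": 0.03,"wx": 0,"wy": 0,"wz": 0},
    {"claw": 0.036,"tx": 0,"ty": 0,"tz": 0.01,"wx": 0,"wy": 0,"wz": 0},
    {"claw": 0.036,"tx": 0,"ty": 0,"tz": 0,"wx": 0,"wy": 0,"wz": 0},
    {"claw": 0.036,"tx": 0,"ty": 0,"tz": 0,"wx": 0,"wy": 0,"wz": 0}
  ]
}}

```text
time: 22.98
eef_pos: [0.4738, -0.2024, 0.2765]
orientation: [[0.999, -0.038, 0.001], [-0.038, -0.999, -0.001], [0.001, 0.0, -1.0]]
force: [-0.7, 0.0, -1.7]
finger_gap: 0.0467
```

```bash
python3 d.py .4732 -.2022 .064 -0.038;  python3 -c "
from h import *
c=camera('scene');a=c['frame'][150:330,90:320,::-1].copy()
cv2.imwrite('pics/s6.png',cv2.resize(a,None,fx=3.3,fy=3.3))"
```

```text
t 22.98 phi -0.0381 tilt [ 0.0011 -0.0005] pos [ 0.4738 -0.2024  0.2765] F [-0.7  0.  -1.7] gap 0.0467
wz -0.0001 shift [-0.0006 -0.0001  0.0495]
```

View pics/s6.png

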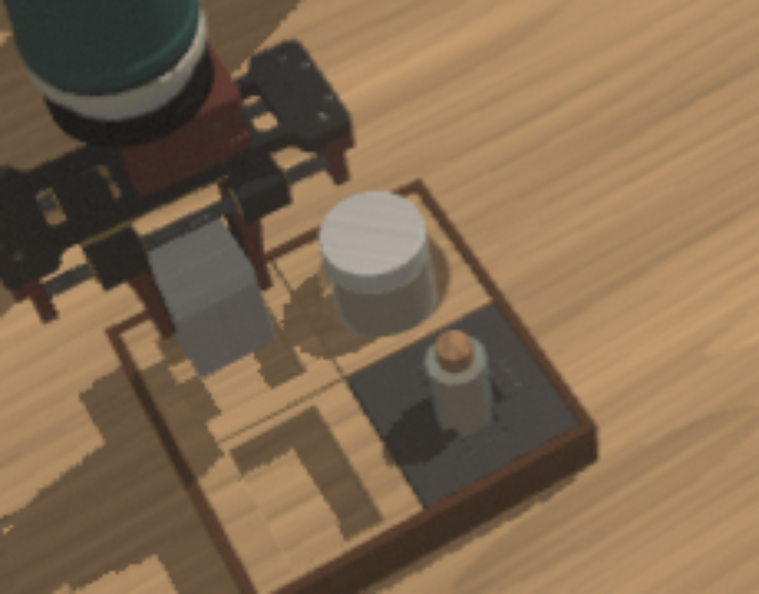

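The square tin hangs aligned over its well (crop px 215,300); jar and vial are unaffected.

>>> {"api": "apply_moves", "payload": {
  "deltas": [
    {"claw": 0.036,"tx": -0.0005,"ty": 0,"tz": 0.01,"wx": 0,"wy": 0,"wz": 0},
    {"claw": 0.036,"tx": 0,"ty": 0,"tz": 0.012,"wx": 0,"wy": 0,"wz": 0},
    {"claw": 0.036,"tx": 0,"ty": 0,"tz": 0.012,"wx": 0,"wy": 0,"wz": 0},
    {"claw": 0.036,"tx": 0,"ty": 0,"tz": 0.008,"wx": 0,"wy": 0,"wz": 0},
    {"claw": 0.036,"tx": 0,"ty": 0,"tz": 0.004,"wx": 0,"wy": 0,"wz": 0},
    {"claw": 0.036,"tx": 0,"ty": 0,"tz": 0.002,"wx": 0,"wy": 0,"wz": 0},
    {"claw": 0.036,"tx": 0,"ty": 0,"tz": 0.0015,"wx": 0,"wy": 0,"wz": 0},
    {"claw": 0.036,"tx": 0,"ty": 0,"tz": 0,"wx": 0,"wy": 0,"wz": 0},
    {"claw": 0.036,"tx": 0,"ty": 0,"tz": 0,"wx": 0,"wy": 0,"wz": 0}
  ]
}}

```text
time: 24.15
eef_pos: [0.4729, -0.2023, 0.2269]
orientation: [[0.999, -0.038, 0.0], [-0.038, -0.999, -0.0], [0.0, 0.0, -1.0]]
force: [-1.9, 0.6, 5.4]
finger_gap: 0.0466
```

>>> {"api": "apply_moves", "payload": {
  "deltas": [
    {"claw": 0.052,"tx": 0,"ty": 0,"tz": 0,"wx": 0,"wy": 0,"wz": 0},
    {"claw": 0.06,"tx": 0,"ty": 0,"tz": 0,"wx": 0,"wy": 0,"wz": 0},
    {"claw": 0.06,"tx": 0,"ty": 0,"tz": 0,"wx": 0,"wy": 0,"wz": 0},
    {"claw": 0.06,"tx": 0,"ty": 0,"tz": -0.02,"wx": 0,"wy": 0,"wz": 0},
    {"claw": 0.06,"tx": 0,"ty": 0,"tz": -0.03,"wx": 0,"wy": 0,"wz": 0},
    {"claw": 0.06,"tx": 0,"ty": 0,"tz": -0.04,"wx": 0,"wy": 0,"wz": 0},
    {"claw": 0.07,"tx": 0,"ty": 0,"tz": -0.03,"wx": 0,"wy": 0,"wz": 0},
    {"claw": 0.07,"tx": 0.01,"ty": -0.046,"tz": 0,"wx": 0,"wy": 0,"wz": 0},
    {"claw": 0.07,"tx": 0.01,"ty": -0.046,"tz": 0,"wx": 0,"wy": 0,"wz": 0},
    {"claw": 0.07,"tx": 0.01,"ty": -0.046,"tz": 0,"wx": 0,"wy": 0,"wz": 0},
    {"claw": 0.07,"tx": 0.01,"ty": -0.046,"tz": 0,"wx": 0,"wy": 0,"wz": 0},
    {"claw": 0.07,"tx": 0.01,"ty": -0.046,"tz": 0,"wx": 0,"wy": 0,"wz": 0},
    {"claw": 0.07,"tx": 0.01,"ty": -0.046,"tz": 0,"wx": 0,"wy": 0,"wz": 0},
    {"claw": 0.07,"tx": 0.01,"ty": -0.046,"tz": 0,"wx": 0,"wy": 0,"wz": 0},
    {"claw": 0.07,"tx": 0.004,"ty": -0.046,"tz": 0,"wx": 0,"wy": 0,"wz": 0},
    {"claw": 0.07,"tx": 0,"ty": -0.046,"tz": 0,"wx": 0,"wy": 0,"wz": 0},
    {"claw": 0.07,"tx": 0,"ty": 0,"tz": 0,"wx": 0,"wy": 0,"wz": -0.13},
    {"claw": 0.07,"tx": 0,"ty": 0,"tz": 0,"wx": 0,"wy": 0,"wz": -0.13},
    {"claw": 0.07,"tx": 0,"ty": 0,"tz": 0,"wx": 0,"wy": 0,"wz": -0.13},
    {"claw": 0.07,"tx": 0,"ty": 0,"tz": 0,"wx": 0,"wy": 0,"wz": -0.13}
  ]
}}

```text
time: 26.65
eef_pos: [0.5625, 0.2087, 0.3459]
orientation: [[0.884, 0.467, -0.0], [0.467, -0.884, -0.0], [-0.0, -0.0, -1.0]]
force: [-0.5, -0.1, -0.6]
finger_gap: 0.0701
```

>>> {"api": "apply_moves", "payload": {
  "deltas": [
    {"claw": 0.07,"tx": 0,"ty": 0,"tz": 0,"wx": 0,"wy": 0,"wz": -0.13},
    {"claw": 0.07,"tx": 0,"ty": 0,"tz": 0,"wx": 0,"wy": 0,"wz": -0.13},
    {"claw": 0.07,"tx": 0,"ty": 0,"tz": 0,"wx": 0,"wy": 0,"wz": -0.13},
    {"claw": 0.07,"tx": 0,"ty": 0,"tz": 0,"wx": 0,"wy": 0,"wz": -0.02},
    {"claw": 0.07,"tx": 0,"ty": 0,"tz": 0,"wx": 0,"wy": 0,"wz": 0}
  ]
}}

```text
time: 27.28
eef_pos: [0.5626, 0.2086, 0.3461]
orientation: [[0.63, 0.777, -0.0], [0.777, -0.63, 0.0], [-0.0, -0.0, -1.0]]
force: [0.1, 1.5, -0.1]
finger_gap: 0.0696
```

```bash
python3 d.py .5622 .2107 .052 0.893
```

```text
t 27.27 phi 0.8898 tilt [-0.0002  0.0001] pos [0.5626 0.2086 0.3461] F [ 0.1  1.5 -0.1] gap 0.0696
wz -0.0032 shift [ 0.0014 -0.0016  0.1311]
```

>>> {"api": "apply_moves", "payload": {
  "deltas": [
    {"claw": 0.07,"tx": 0.0015,"ty": -0.0015,"tz": 0.03,"wx": 0,"wy": 0,"wz": -0.003},
    {"claw": 0.07,"tx": 0,"ty": 0,"tz": 0.03,"wx": 0,"wy": 0,"wz": 0},
    {"claw": 0.07,"tx": 0,"ty": 0,"tz": 0.03,"wx": 0,"wy": 0,"wz": 0},
    {"claw": 0.07,"tx": 0,"ty": 0,"tz": 0.02,"wx": 0,"wy": 0,"wz": 0},
    {"claw": 0.07,"tx": 0,"ty": 0,"tz": 0.02,"wx": 0,"wy": 0,"wz": 0},
    {"claw": 0.07,"tx": 0,"ty": 0,"tz": 0,"wx": 0,"wy": 0,"wz": 0},
    {"claw": 0.07,"tx": 0,"ty": 0,"tz": 0,"wx": 0,"wy": 0,"wz": 0}
  ]
}}

```text
time: 28.15
eef_pos: [0.5628, 0.2108, 0.2168]
orientation: [[0.626, 0.78, 0.001], [0.78, -0.626, 0.0], [0.001, 0.0, -1.0]]
force: [-0.2, 0.8, 0.9]
finger_gap: 0.07
```

```bash
python3 d.py .5622 .2107 .052 .893;  python3 -c "
from h import *
c=camera('scene');a=c['frame'][110:290,220:450,::-1].copy()
cv2.imwrite('pics/s7.png',cv2.resize(a,None,fx=3.2,fy=3.2))"
```

```text
t 28.15 phi 0.894 tilt [0.0007 0.0003] pos [0.5628 0.2108 0.2168] F [-0.2  0.8  0.9] gap 0.07
wz 0.001 shift [-0.0004 -0.0004  0.0018]
```

View pics/s7.png

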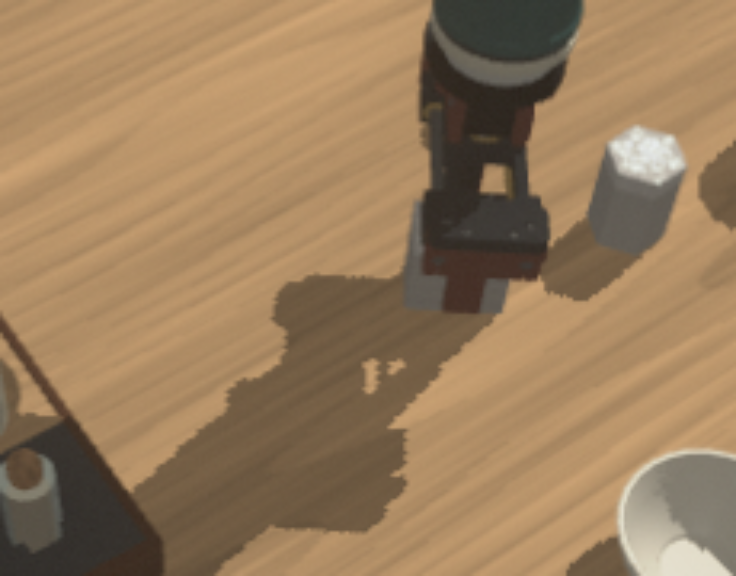

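The near finger stands in front of the oblong tin's middle (crop px 463,280). Closing, lifting, turning.

>>> {"api": "apply_moves", "payload": {
  "deltas": [
    {"claw": 0.045,"tx": 0,"ty": 0,"tz": 0,"wx": 0,"wy": 0,"wz": 0},
    {"claw": 0.024,"tx": 0,"ty": 0,"tz": 0,"wx": 0,"wy": 0,"wz": 0},
    {"claw": 0.024,"tx": 0,"ty": 0,"tz": 0,"wx": 0,"wy": 0,"wz": 0},
    {"claw": 0.024,"tx": 0,"ty": 0,"tz": 0,"wx": 0,"wy": 0,"wz": 0},
    {"claw": 0.024,"tx": 0,"ty": 0,"tz": 0,"wx": 0,"wy": 0,"wz": 0}
  ]
}}

```text
time: 28.82
eef_pos: [0.5623, 0.2108, 0.2163]
orientation: [[0.626, 0.78, -0.0], [0.78, -0.626, 0.0], [0.0, -0.0, -1.0]]
force: [-0.9, 0.9, 1.8]
finger_gap: 0.0344
```

>>> {"api": "apply_moves", "payload": {
  "deltas": [
    {"claw": 0.024,"tx": 0,"ty": 0,"tz": -0.02,"wx": 0,"wy": 0,"wz": 0},
    {"claw": 0.024,"tx": 0,"ty": 0,"tz": -0.03,"wx": 0,"wy": 0,"wz": 0},
    {"claw": 0.024,"tx": 0,"ty": 0,"tz": -0.03,"wx": 0,"wy": 0,"wz": 0},
    {"claw": 0.024,"tx": 0,"ty": 0,"tz": -0.03,"wx": 0,"wy": 0,"wz": 0},
    {"claw": 0.024,"tx": 0,"ty": 0,"tz": -0.01,"wx": 0,"wy": 0,"wz": 0.13},
    {"claw": 0.024,"tx": 0,"ty": 0,"tz": 0,"wx": 0,"wy": 0,"wz": 0.13},
    {"claw": 0.024,"tx": 0,"ty": 0,"tz": 0,"wx": 0,"wy": 0,"wz": 0.13},
    {"claw": 0.024,"tx": 0,"ty": 0,"tz": 0,"wx": 0,"wy": 0,"wz": 0.13},
    {"claw": 0.024,"tx": 0,"ty": 0,"tz": 0,"wx": 0,"wy": 0,"wz": 0.13},
    {"claw": 0.024,"tx": 0,"ty": 0,"tz": 0,"wx": 0,"wy": 0,"wz": 0.13},
    {"claw": 0.024,"tx": 0,"ty": 0,"tz": 0,"wx": 0,"wy": 0,"wz": 0.13},
    {"claw": 0.024,"tx": 0,"ty": 0,"tz": 0,"wx": 0,"wy": 0,"wz": 0.022},
    {"claw": 0.024,"tx": 0,"ty": 0,"tz": 0,"wx": 0,"wy": 0,"wz": 0}
  ]
}}

```text
time: 30.45
eef_pos: [0.5623, 0.2106, 0.3359]
orientation: [[0.999, -0.035, -0.001], [-0.035, -0.999, -0.0], [-0.001, 0.0, -1.0]]
force: [-0.1, -0.0, -2.4]
finger_gap: 0.0339
```

```bash
python3 d.py .5692 -.2058 .18 -0.038
```

```text
t 30.45 phi -0.0352 tilt [-0.0005 -0.    ] pos [0.5623 0.2106 0.3359] F [-0.1 -0.  -2.4] gap 0.0339
wz 0.0028 shift [ 0.0227  0.4159 -0.0071]
```

>>> {"api": "apply_moves", "payload": {
  "deltas": [
    {"claw": 0.024,"tx": 0.002,"ty": 0.018,"tz": 0,"wx": 0,"wy": 0,"wz": 0.003},
    {"claw": 0.024,"tx": 0.002,"ty": 0.038,"tz": 0,"wx": 0,"wy": 0,"wz": 0},
    {"claw": 0.024,"tx": 0.002,"ty": 0.038,"tz": 0,"wx": 0,"wy": 0,"wz": 0},
    {"claw": 0.024,"tx": 0.002,"ty": 0.038,"tz": 0,"wx": 0,"wy": 0,"wz": 0},
    {"claw": 0.024,"tx": 0.002,"ty": 0.038,"tz": 0,"wx": 0,"wy": 0,"wz": 0},
    {"claw": 0.024,"tx": 0.002,"ty": 0.038,"tz": 0,"wx": 0,"wy": 0,"wz": 0},
    {"claw": 0.024,"tx": 0.002,"ty": 0.038,"tz": 0,"wx": 0,"wy": 0,"wz": 0},
    {"claw": 0.024,"tx": 0.002,"ty": 0.038,"tz": 0,"wx": 0,"wy": 0,"wz": 0},
    {"claw": 0.024,"tx": 0.002,"ty": 0.038,"tz": 0,"wx": 0,"wy": 0,"wz": 0},
    {"claw": 0.024,"tx": 0.002,"ty": 0.038,"tz": 0,"wx": 0,"wy": 0,"wz": 0},
    {"claw": 0.024,"tx": 0.002,"ty": 0.038,"tz": 0,"wx": 0,"wy": 0,"wz": 0},
    {"claw": 0.024,"tx": 0,"ty": 0.018,"tz": 0,"wx": 0,"wy": 0,"wz": 0},
    {"claw": 0.024,"tx": 0,"ty": 0,"tz": 0.02,"wx": 0,"wy": 0,"wz": 0},
    {"claw": 0.024,"tx": 0,"ty": 0,"tz": 0.03,"wx": 0,"wy": 0,"wz": 0},
    {"claw": 0.024,"tx": 0,"ty": 0,"tz": 0.01,"wx": 0,"wy": 0,"wz": 0},
    {"claw": 0.024,"tx": 0,"ty": 0,"tz": 0,"wx": 0,"wy": 0,"wz": 0},
    {"claw": 0.024,"tx": 0,"ty": 0,"tz": 0,"wx": 0,"wy": 0,"wz": 0}
  ]
}}

```text
time: 32.58
eef_pos: [0.5682, -0.2059, 0.2772]
orientation: [[0.999, -0.04, 0.001], [-0.04, -0.999, -0.001], [0.001, 0.001, -1.0]]
force: [0.6, 0.2, -2.2]
finger_gap: 0.0341
```

```bash
python3 d.py .5692 -.2058 .0643 -0.038;  python3 -c "
from h import *
c=camera('scene');a=c['frame'][150:350,90:320,::-1].copy()
cv2.imwrite('pics/s8.png',cv2.resize(a,None,fx=3,fy=3))"
```

```text
t 32.58 phi -0.0398 tilt [ 0.0014 -0.0006] pos [ 0.5682 -0.2059  0.2772] F [ 0.6  0.2 -2.2] gap 0.0341
wz -0.0018 shift [ 0.001  -0.0001  0.0499]
```

View pics/s8.png

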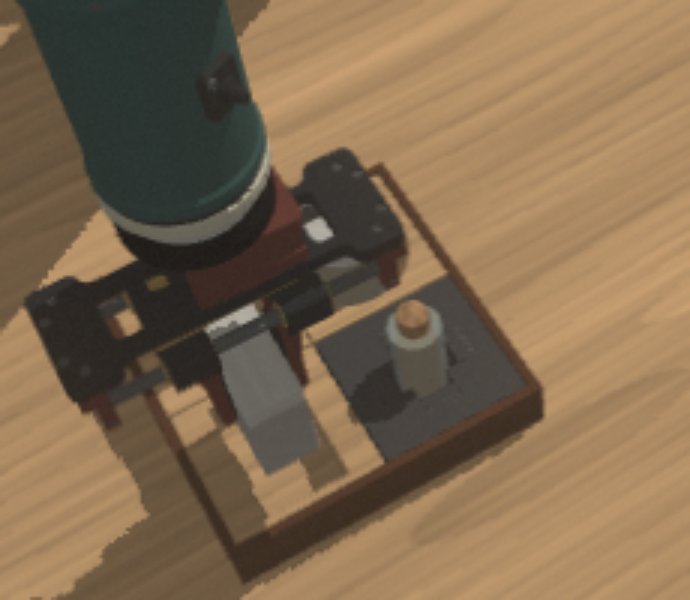

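The oblong tin is in line over its well (crop px 270,400). Lowering.

>>> {"api": "apply_moves", "payload": {
  "deltas": [
    {"claw": 0.024,"tx": 0.001,"ty": 0,"tz": 0.01,"wx": 0,"wy": 0,"wz": 0},
    {"claw": 0.024,"tx": 0,"ty": 0,"tz": 0.012,"wx": 0,"wy": 0,"wz": 0},
    {"claw": 0.024,"tx": 0,"ty": 0,"tz": 0.012,"wx": 0,"wy": 0,"wz": 0},
    {"claw": 0.024,"tx": 0,"ty": 0,"tz": 0.008,"wx": 0,"wy": 0,"wz": 0},
    {"claw": 0.024,"tx": 0,"ty": 0,"tz": 0.004,"wx": 0,"wy": 0,"wz": 0},
    {"claw": 0.024,"tx": 0,"ty": 0,"tz": 0.002,"wx": 0,"wy": 0,"wz": 0},
    {"claw": 0.024,"tx": 0,"ty": 0,"tz": 0.0015,"wx": 0,"wy": 0,"wz": 0},
    {"claw": 0.024,"tx": 0,"ty": 0,"tz": 0,"wx": 0,"wy": 0,"wz": 0},
    {"claw": 0.024,"tx": 0,"ty": 0,"tz": 0,"wx": 0,"wy": 0,"wz": 0}
  ]
}}

```text
time: 33.75
eef_pos: [0.5688, -0.2059, 0.2273]
orientation: [[0.999, -0.04, 0.0], [-0.04, -0.999, -0.0], [0.001, 0.0, -1.0]]
force: [-1.2, 0.9, 5.1]
finger_gap: 0.034
```

Floor contact (5 N). Releasing, lifting and clearing the view.

>>> {"api": "apply_moves", "payload": {
  "deltas": [
    {"claw": 0.04,"tx": 0,"ty": 0,"tz": 0,"wx": 0,"wy": 0,"wz": 0},
    {"claw": 0.05,"tx": 0,"ty": 0,"tz": 0,"wx": 0,"wy": 0,"wz": 0},
    {"claw": 0.05,"tx": 0,"ty": 0,"tz": 0,"wx": 0,"wy": 0,"wz": 0},
    {"claw": 0.05,"tx": 0,"ty": 0,"tz": -0.02,"wx": 0,"wy": 0,"wz": 0},
    {"claw": 0.05,"tx": 0,"ty": 0,"tz": -0.03,"wx": 0,"wy": 0,"wz": 0},
    {"claw": 0.05,"tx": 0,"ty": 0,"tz": -0.04,"wx": 0,"wy": 0,"wz": 0},
    {"claw": 0.05,"tx": 0,"ty": 0,"tz": -0.04,"wx": 0,"wy": 0,"wz": 0},
    {"claw": 0.05,"tx": -0.01,"ty": 0.045,"tz": -0.02,"wx": 0,"wy": 0,"wz": 0},
    {"claw": 0.05,"tx": -0.02,"ty": 0.045,"tz": -0.02,"wx": 0,"wy": 0,"wz": 0},
    {"claw": 0.05,"tx": -0.03,"ty": 0.045,"tz": 0,"wx": 0,"wy": 0,"wz": 0},
    {"claw": 0.05,"tx": -0.03,"ty": 0.045,"tz": 0,"wx": 0,"wy": 0,"wz": 0},
    {"claw": 0.05,"tx": -0.03,"ty": 0.045,"tz": 0,"wx": 0,"wy": 0,"wz": 0},
    {"claw": 0.05,"tx": -0.03,"ty": 0.045,"tz": 0,"wx": 0,"wy": 0,"wz": 0},
    {"claw": 0.05,"tx": -0.03,"ty": 0.04,"tz": 0,"wx": 0,"wy": 0,"wz": 0},
    {"claw": 0.05,"tx": 0,"ty": 0,"tz": 0,"wx": 0,"wy": 0,"wz": 0},
    {"claw": 0.05,"tx": 0,"ty": 0,"tz": 0,"wx": 0,"wy": 0,"wz": 0}
  ]
}}

```text
time: 35.75
eef_pos: [0.3765, -0.508, 0.3963]
orientation: [[0.999, -0.041, 0.0], [-0.041, -0.999, 0.001], [0.0, -0.001, -1.0]]
force: [-0.4, 0.4, 0.1]
finger_gap: 0.0502
```

```bash
python3 - <<'E'
from fit import *
import fit as F
cams=[camera("top"),camera("scene")]
T={"jar_wide":(.4768,-.1062),"tin_square":(.4732,-.2022),"tin_oblong":(.5692,-.2058),"vial":(.5728,-.1098)}
for k in T: F.M[k]=[np.array(r)+[0,0,.011] for r in F.M[k]]
T.update(jar_narrow=(.445,.356),tin_hex=(.585,.344))
for k in T:
    for i,c in enumerate(cams):
        x,f,o=fit(k,T[k],[c],(0 if k!="tin_hex" else .45,));print(k,i,"off mm",np.round((x[:2]-T[k])*1e3,1),"yaw",round(x[2],2),round(f,3),o)
a=cams[1]["frame"][100:350,90:450,::-1];cv2.imwrite("pics/s9.png",cv2.resize(a,None,fx=2.2,fy=2.2,interpolation=cv2.INTER_CUBIC))
a=cams[0]["frame"][140:270,310:440,::-1];cv2.imwrite("pics/t9.png",cv2.resize(a,None,fx=4.5,fy=4.5,interpolation=cv2.INTER_CUBIC))
print(state()["time"])
E
```

```text
jar_wide 0 off mm [-1.5 -1.3] yaw 0.24 0.04 [True]
jar_wide 1 off mm [-2.8  0.8] yaw -0.02 0.058 [True]
tin_square 0 off mm [-1.2 -1.8] yaw 0.02 0.06 [True]
tin_square 1 off mm [-5.3 -0.6] yaw -0.1 0.146 [True]
tin_oblong 0 off mm [ 1.  -1.6] yaw -0.02 0.056 [True]
tin_oblong 1 off mm [-1.5 -2. ] yaw -0.04 0.099 [True]
vial 0 off mm [ 0.3 -1.6] yaw 0.05 0.068 [True]
vial 1 off mm [-3.7  0.7] yaw 0.27 0.099 [True]
jar_narrow 0 off mm [-0.4 -0.7] yaw 0.18 0.068 [True]
jar_narrow 1 off mm [ 0.  -0.2] yaw -0.12 0.065 [True]
tin_hex 0 off mm [0.6 0.6] yaw 0.56 0.044 [True]
tin_hex 1 off mm [ 0.5 -0.8] yaw 0.48 0.063 [True]
36.45
```

View pics/s9.png

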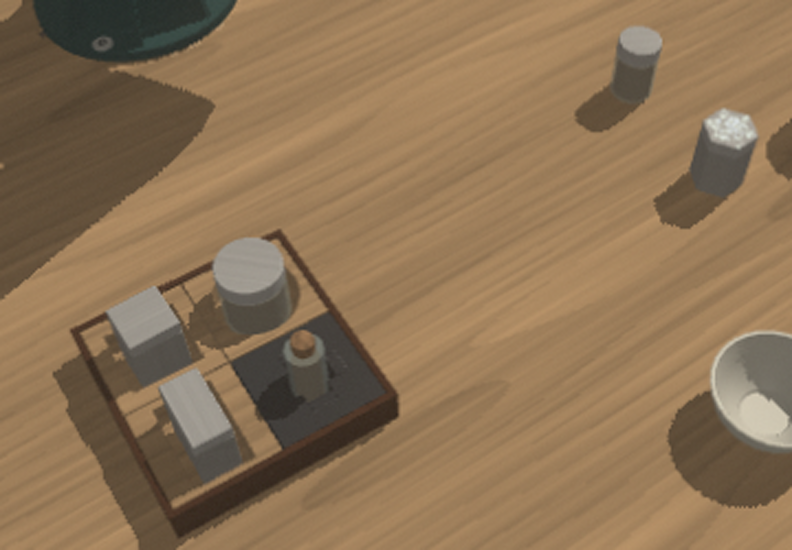

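View pics/t9.png

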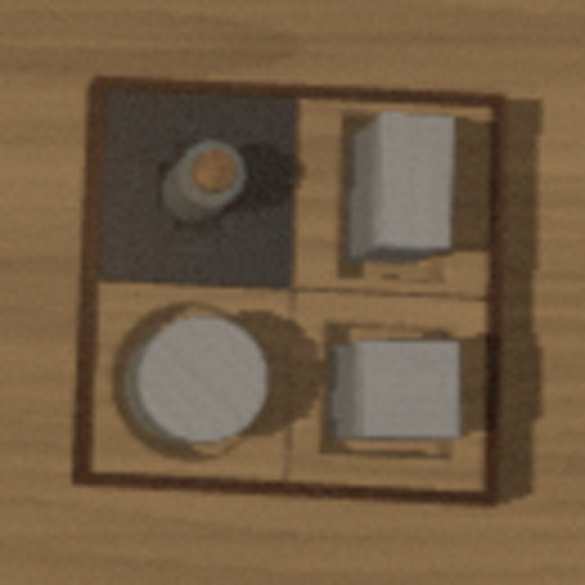

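All four stand upright in their own wells, with gaps visible around each. The two decoys have not moved. Handing in.

```bash
python3 -c "
from plant import *
print(sign_off())"
```

```text
the job is handed in; nothing more can be done
None
```

I handed the job in at about 36 s of robot time. The wide jar, square tin and oblong tin are in their wells and the vial is pressed into the foam. `sign_off()` gives no verdict, so this rests on my own checks.

- **Vial:** the push came up against a hard stop at floor height. The force rose to about 26 N with no further travel. That is above the 8 to 16 N the foam needs and well under the force limits. The vial's shoulder height in the picture taken during the press also matched a fully seated vial.
- **Jar and tins:** each was lowered in small steps and released at floor height. The two tins showed about 5 N of floor contact before release. The jar showed almost none (0.3 N), so I judged it by its height; the later pictures show it standing flat.
- **Final positions:** the top-view fit put all four within about 2 mm of their well centres, and the last pictures show them upright.
- **Decoys:** the narrow jar and six-sided tin came out within about 1 mm of their starting positions.
- **Disagreement between cameras:** the scene camera gave larger offsets for the square tin (5.3 mm) and the vial (3.8 mm). I put this down to the tray hiding their lower parts. Both are still inside the 15 mm and 8 mm limits.

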